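Sift the nuts out of the bolts

TASK

The green sieve standing in the blue tray holds two big bolts and three small brass nuts. Lift the sieve a little by its orange handle, keep it level and shake it briskly from side to side low over the tray until all three nuts have fallen through into the tray and only the bolts are left in it, then stand the sieve upright on the middle of the grey mat with the black border and let go.

Things in the scene. Friction and masses are not known exactly. Their poses are not given: they have to be found in the camera images.
- sieve_handle (a point): the middle of the orange handle of the green sieve, where to grip it. The handle is a flat level bar bridging the sieve lengthwise: 145 mm long along x, 14 mm thick along y, 22 mm high. This point is 115 mm above the bottoms of the sieve's four feet; z up. The loaded sieve weighs about 0.5 kg and starts standing on the tray's floor, its axes within 0.06 rad of the tray's
- sieve_floor (a point): centre of the top of the sieve's floor, 30 mm above the bottoms of its feet. The sieve is 137 mm (x) by 92 mm (y), its rim 33 mm above this floor. The floor has 15 mm square holes in four rows along x, with 6 mm bars between the rows: shake along y, across the bars, in brisk strokes of 50 to 60 mm, each in 0.2 to 0.3 s; the nuts (friction about 0.1) then slide and drop through
- tray: shallow open blue catch tray, fixed to the table, 190 mm (x) by 200 mm (y), walls 4 mm thick and 45 mm high; origin at the centre of its underside, floor 4 mm above it, z up
- mat: thin grey mat with a black border, fixed, 150 mm (x) by 120 mm (y), 3 mm thick, lying on the table beside the tray; origin at the centre of its underside. The sieve fits on it with its axes along those of the mat or the tray
- nut_1: small brass hex nut, oiled, 12 mm across and 6 mm thick; origin at the centre of its underside. It starts lying flat in the sieve, on one of the bars between the holes
- nut_2: small brass hex nut, oiled, 12 mm across and 6 mm thick; origin at the centre of its underside. It starts lying flat in the sieve, on one of the bars between the holes
- nut_3: small brass hex nut, oiled, 12 mm across and 6 mm thick; origin at the centre of its underside. It starts lying flat in the sieve, on one of the bars between the holes
- bolt_1: steel bolt 57 mm long with a hexagonal head 18 mm wide, lying in the sieve; origin near its middle. Too large for the holes
- bolt_2: steel bolt 67 mm long with a hexagonal head 18 mm wide, lying in the sieve; origin near its middle. Too large for the holes
Mind the look-alikes: they are no part of the job. What is shaped like the bolt_1 but red or turquoise is not meant.

How it is judged:
On the way, in this order (a step that is already met when the one before it is completed fails the run):
1. the sieve is lifted off the tray's floor, over the tray (z of sieve_handle in the frame of tray above 0.134 m and horizontal distance between sieve_handle and tray below 0.12 m), for 0.1 s.
2. all three nuts have dropped into the tray while the sieve is held up, with the bolts still in it (x of nut_1 in the frame of tray between -0.095 and 0.095 m and y of nut_1 in the frame of tray between -0.1 and 0.1 m and z of each of nut_1, nut_2, nut_3 in the frame of tray below 0.02 m and x of nut_2 in the frame of tray between -0.095 and 0.095 m and y of nut_2 in the frame of tray between -0.1 and 0.1 m and x of nut_3 in the frame of tray between -0.095 and 0.095 m and y of nut_3 in the frame of tray between -0.1 and 0.1 m and x of bolt_1 in the frame of sieve_handle between -0.07 and 0.07 m and y of bolt_1 in the frame of sieve_handle between -0.05 and 0.05 m and z of each of bolt_1, bolt_2 in the frame of sieve_handle above -0.115 m and x of bolt_2 in the frame of sieve_handle between -0.07 and 0.07 m and y of bolt_2 in the frame of sieve_handle between -0.05 and 0.05 m and z of sieve_handle in the frame of tray above 0.125 m), for 0.1 s.
At the end, for the whole second after the job is handed in: all three nuts lie in the tray, both bolts lie in the sieve, and the sieve stands still and upright (within 7 degrees) on its feet on the mat, its centre within 40 mm of the mat's centre (x of nut_1 in the frame of tray between -0.095 and 0.095 m and y of nut_1 in the frame of tray between -0.1 and 0.1 m and z of each of nut_1, nut_2, nut_3 in the frame of tray below 0.02 m and x of nut_2 in the frame of tray between -0.095 and 0.095 m and y of nut_2 in the frame of tray between -0.1 and 0.1 m and x of nut_3 in the frame of tray between -0.095 and 0.095 m and y of nut_3 in the frame of tray between -0.1 and 0.1 m and x of bolt_1 in the frame of sieve_handle between -0.07 and 0.07 m and y of bolt_1 in the frame of sieve_handle between -0.05 and 0.05 m and z of each of bolt_1, bolt_2 in the frame of sieve_handle above -0.115 m and x of bolt_2 in the frame of sieve_handle between -0.07 and 0.07 m and y of bolt_2 in the frame of sieve_handle between -0.05 and 0.05 m and horizontal distance between sieve_handle and mat below 0.04 m and height (world z) of sieve_handle below 0.124 m and angle between sieve_handle's own z axis and vertical below 0.12 rad and linear speed of sieve below 0.02 m/s); the robot touches nothing.
It fails at once if the sieve is tipped by more than 30 degrees (angle between sieve_handle's own z axis and vertical above 0.52 rad).
It also fails if it takes over 48 s, if anything falls off the work surface, if the arm or the gripper's body presses on something with over 40 N, if the wrist force passes 120 N, or if a joint passes its speed limit or range.

ROBOT

A 6-joint arm with a two-finger parallel gripper is mounted at the origin on a cart in front of the work surface, level with it; the furniture and walls round the work are solid. World frame = base frame: x ahead of the robot, y to its left, z up, the work surface at z = 0. Lengths are in m, angles in rad, forces in N, time in s.
With the tool pointing down it reaches from about 0.4 to 0.925 m from the base axis. Payload 3.4 kg.
Tool frame: the origin (TCP) lies at the centre of the arm's flange, where the gripper is bolted on; the fingertips stand 173 mm ahead of it and the grasp point (between the pads) lies env.grip_point_offset ahead of it (env.grip_point_offset is the distance from the TCP to the grasp point, in m); z points along the fingers, y is the line along which they close (so a half turn about z gives the same grasp; the last joint's range is limited). The gripper opens to 85 mm and grips with 20 to 120 N. Pads are 22 mm wide; open, the fingers measure 114 mm over their backs; the gripper's body (76 mm by 85 mm) begins 54 mm behind the grasp point. The pads swing forward as they close: fully open they stand 13 mm farther back than shut.
Start: joints at [-0.073, 0.307, 1.506, -0, 1.328, -0.073], TCP at [0.575, -0, 0.405] pointing down, gripper open.
Joint ranges: [-3.12, 3.12], [-1.05, 2.28], [0.14, 2.33], [-1.42, 4.57], [0.1, 2.73], [-2.68, 2.68]. Speed limits (rad/s): [2.57, 2.57, 3.14, 3.14, 3.14, 3.14].

INTERFACE

Orientations are given as a unit quaternion [x, y, z, w].
In Python, from bench import env gives the robot as it stands. The module is installed in compiled form; this text tells all that it offers.
- The arm moves only by the tool step_arm, never from a script. Its argument "series" is a list that holds one entry, the list of rows, each a list of 5 numbers: the shift along the tool's x, y, z in mm, then the turn about the tool's z in degrees, then the opening, from 0 (shut) to 1 (fully open). A call has exactly 10 rows; each row is the pose to reach, as a shift and turn from the pose commanded when the call began, along the tool's axes at that moment; what a row does not reach only later rows make up. A row lasts 1/8 s, in which the tool goes at most 62.5 mm and 10.7 degrees, less where a joint would pass 70% of its speed; a pose out of reach is approached as far as the arm can. A call with a gripper value outside its range is refused whole. The fingers move at their own pace and stop on an object; "squeeze" is the grip in N (left out, the last holds). Time passes only in rows, so rows that repeat a pose let the fingers close, or fill a call up. It gives the time, the measured TCP pose, the force, the opening and the grip force at its end, in the units of the state.
- env.state(): the state, without advancing time (a new reading comes with each control period).
- env.camera(name): name is "scene" or "top" or "wrist"; returns a dict with "color" (420x560x3 uint8, blue, green, red), "mtx" (3x3 intrinsics, pixels), "dist" ([k1, k2, p1, p2, k3] as OpenCV has them; the pictures are not rectified), "rvec" (rotation vector, rad) and "tvec" (3), from world to camera coordinates, as OpenCV has them. Camera axes: x right, y down, z forward; pixel columns grow to the right and rows downward; lengths in m; the calibration is good to about 2 mm. A picture is of the moment at which its call begins. There is no depth.
- env.close_job(): hands the job in; it is judged then, once.
The state is a dict: "time_s": time; "qpos": joint angles; "qvel": joint speeds; "effort": joint torques, N m; "eef_pos": TCP position; "ee_rot": TCP orientation; "ft_force": force on the tool from outside, world axes, zero at the start; "wrist_torque": the same for the moment, N m; "width": finger opening in m; "grip_force": force on a finger pad.
Only numpy, scipy, OpenCV 4.12 (cv2) and the standard library are available. Lean on these libraries where they do the work, as an engineer would, in place of code of your own. Each camera call takes 0.05 s, during which the arm holds its last target. There are 200 camera calls.

## Working session

There is one attempt and no reset: what is moved stays moved. The work goes in short steps, Python scripts to look and compute and a tool call to move; the robot and the scene stay as the last step left them, time stands still between calls to the robot, and variables do not carry over. Pictures are saved under pics/ and viewed, at most 10 in all, crops included, and the job is handed in when it is done.

Besides the shell and the picture viewer there is one more tool, called as a command line: name --argument value ..., lists and objects as JSON in quotes. step_arm: Moves the arm, as the interface text tells. Its arguments: {"type":"object","properties":{"series":{"type":"array"},"squeeze":{"type":"number"}},"required":["series"]}

```bash
mkdir -p pics
cat > h.py <<'E'
import numpy as np, cv2
from bench import env
def cam(n):
    c=env.camera(n); c['R']=cv2.Rodrigues(np.array(c['rvec'],float))[0]; c['t']=np.array(c['tvec'],float).ravel(); return c
def ray(c,uv,z):
    p=cv2.undistortPoints(np.array(uv,float).reshape(-1,1,2),np.array(c['mtx']),np.array(c['dist'])).reshape(-1,2)
    d=np.c_[p,np.ones(len(p))]@c['R']; o=-c['R'].T@c['t']
    return o+d*((z-o[2])/d[:,2])[:,None]
E
python3 - <<'E'
from h import *
a=cam('top');b=cam('scene')
cv2.imwrite('pics/top.png',a['color']);cv2.imwrite('pics/scene.png',b['color'])
s=env.state();print(s['eef_pos'],s['ee_rot'],s['width'],env.grip_point_offset,s['time_s'])
for c in(a,b):print(-c['R'].T@c['t'])
E
```

```text
[ 5.74695720e-01 -3.13538887e-06  4.03875187e-01] [ 7.07114474e-01  7.07098484e-01 -6.03021104e-04 -7.01463159e-04] 0.08542144000842353 0.1547 0.1
[ 0.43807407 -0.25871642  1.05622451]
[ 0.07650029 -0.75906671  0.62333647]
```

View pics/top.png

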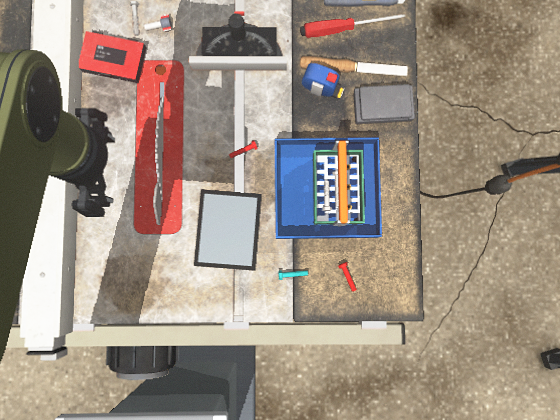

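View pics/scene.png

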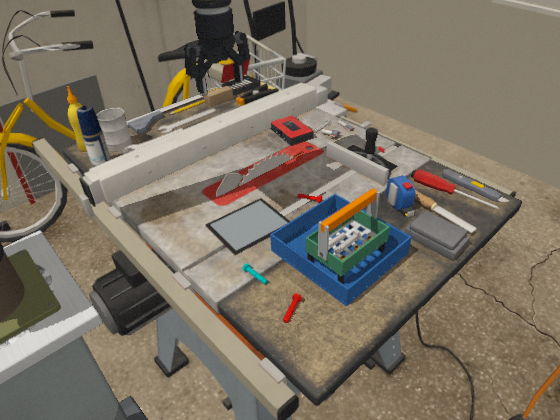

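The top view shows the robot at left, with image right as world +x and image up as +y. The mat is at about (228,230), the blue tray at (328,188), and the green sieve at (340,187) with its orange handle running along world y at u≈342. The bolt-shaped objects at (243,149) red, (293,273) turquoise and (347,275) red lie outside the sieve and are look-alikes. The bolts meant are the ones in the sieve.

```bash
cat > loc.py <<'E'
from h import *
def big(m): return max(cv2.findContours(m.astype(np.uint8),0,2)[0],key=cv2.contourArea)
def masks(c):
    h=cv2.cvtColor(c['color'],cv2.COLOR_BGR2HSV);H,S,V=[h[...,i].astype(int) for i in range(3)]
    return dict(orange=(H>8)&(H<22)&(S>170)&(V>140),blue=(H>100)&(H<125)&(S>120)&(V>60),green=(H>65)&(H<88)&(S>80),grey=(S<50)&(V>140))
def rect(c,m,z):
    p=ray(c,big(m).reshape(-1,2),z)[:,:2]
    r=cv2.minAreaRect((p*1000).astype(np.float32)); return np.round(r[0],1),np.round(r[1],1),round(r[2],2)
E
python3 - <<'E'
from loc import *
for n in('top','scene'):
    c=cam(n);m=masks(c)
    roi=np.zeros((420,560),bool)
    if n=='top': roi[120:285,190:400]=1
    else: roi[180:310,200:420]=1
    print(n,'handle',rect(c,m['orange']&roi,.130 if n=='top' else .125),'tray',rect(c,m['blue']&roi,.045))
    mm=roi.copy(); 
    if n=='top': mm[:,:190]=0; mm[:,268:]=0;mm[:185]=0
    h=m['grey']&mm
    if n=='top':
        print('mat',rect(c,h,.003)); 
        k=cv2.morphologyEx((c['color'].max(2)<60).astype(np.uint8)*mm,3,np.ones((3,3)));print('border',rect(c,k>0,.003))
    cr=c['color'][120:250,265:395] if n=='top' else c['color'][180:305,260:420]
    cv2.imwrite(f'pics/c_{n}.png',cv2.resize(cr,None,fx=4.4,fy=4.4,interpolation=2))
a=cv2.imread('pics/c_top.png');b=cv2.imread('pics/c_scene.png')
E
```

```text
top handle (array([ 573.7, -369.8]), array([142. ,  14.6]), 0.28) tray (array([ 574.9, -351.6]), array([190.4, 198.5]), 0.6)
mat (array([ 498. , -159.1]), array([104.8, 133.6]), 85.5)
border (array([ 539.5, -218.7]), array([15.8,  3.9]), 0.14)
scene handle (array([ 571.6, -373.7]), array([158.5,  26.9]), 0.25) tray (array([ 561.9, -361.4]), array([217.8, 222. ]), 0.82)
```

View pics/c_top.png

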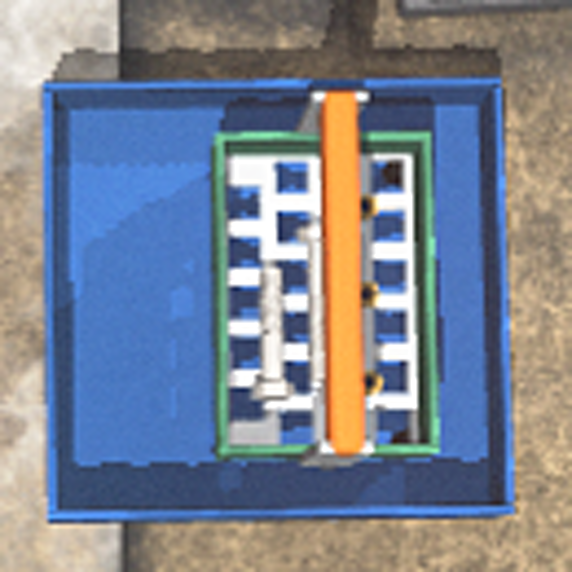

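View pics/c_scene.png

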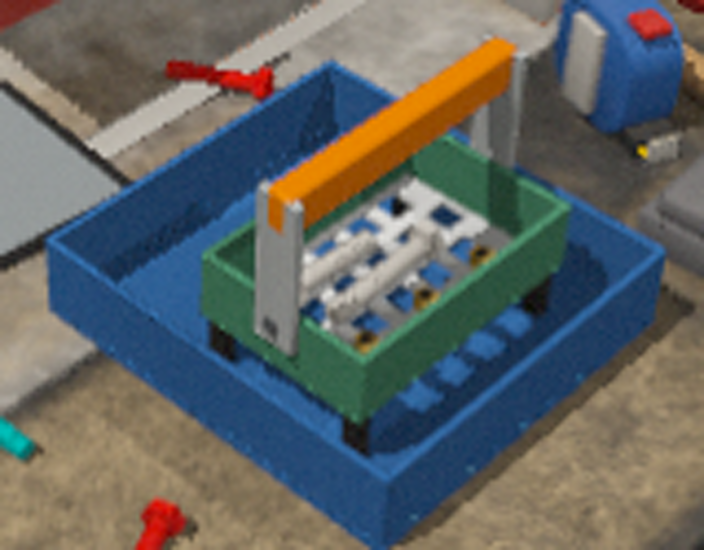

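The crops show the handle running along world x (image vertical). The three brass nuts are under and right of it at crop (370,205), (370,293), (373,382), and the two white-grey bolts are inside the sieve. Top-camera fixes give the handle at (574,−370) mm, the tray at (575,−352) and the mat at (498,−159), with the mat's x along world x within 4.5°. The gripper must turn 90°.

step_arm --series '[[[-40,0,8,10,1],[-80,0,16,20,1],[-125,0,24,30,1],[-170,0,32,40,1],[-215,0,40,50,1],[-260,0,50,60,1],[-305,0,60,70,1],[-345,0,70,80,1],[-370,-1,70,90,1],[-370,-1,70,90,1]]]' --squeeze 100

```text
time_s: 1.45
eef_pos: [0.5736, -0.372, 0.3339]
ee_rot: [1.0, -0.001, -0.0, -0.0]
ft_force: [0.2, -0.5, 0.2]
width: 0.0855
grip_force: 0.0
```

step_arm --series '[[[0,-2,15,0,1],[0,-2,30,0,1],[0,-2,45,0,1],[0,-2,57,0,1],[0,-2,60,0,1],[0,-2,60,0,1],[0,-2,60,0,0.4],[0,-2,60,0,0],[0,-2,60,0,0],[0,-2,60,0,0]]]'

```text
time_s: 2.7
eef_pos: [0.5741, -0.3684, 0.2751]
ee_rot: [1.0, 0.0, 0.0, 0.001]
ft_force: [0.6, -4.0, -5.7]
width: 0.0129
grip_force: 69.4
```

step_arm --series '[[[0,0,0,0,0],[0,0,0,0,0],[0,0,-6,0,0],[0,0,-12,0,0],[0,0,-20,0,0],[0,0,-27,0,0],[0,-5,-29,0,0],[0,-12,-29,0,0],[0,-18,-29,0,0],[0,-18,-29,0,0]]]'

```text
time_s: 3.95
eef_pos: [0.5739, -0.3491, 0.3034]
ee_rot: [1.0, 0.0, -0.0, -0.0]
ft_force: [-0.0, 0.1, -4.5]
width: 0.0127
grip_force: 97.6
```

Run:
```python
from loc import *
c=cam('scene');cv2.imwrite('pics/l.png',cv2.resize(c['color'][160:310,240:430],None,fx=4,fy=4,interpolation=2))
s=env.state();print(s['eef_pos'],s['width'],s['grip_force'],s['ft_force'])
```

```text
[ 0.57397792 -0.349526    0.30345335] 0.0121066748391016 97.5849974155426 [ 0.15021265 -0.37862617 -5.38302956]
```

View pics/l.png

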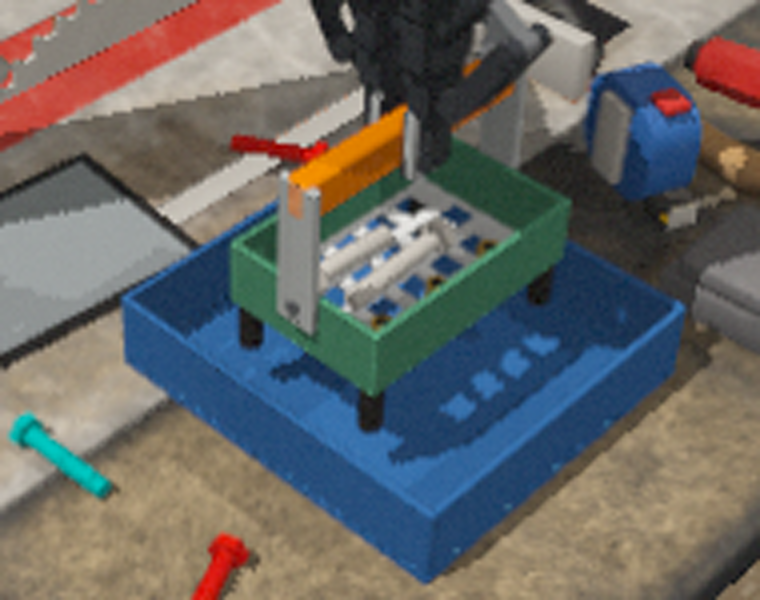

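The sieve is held level about 28 mm up, with nuts and bolts still in it (nuts at crop (380,320), (435,283), (487,247)). Now I shake along y.

step_arm --series '[[[0,28,0,0,0],[0,28,0,0,0],[0,-28,0,0,0],[0,-28,0,0,0],[0,28,0,0,0],[0,28,0,0,0],[0,-28,0,0,0],[0,-28,0,0,0],[0,28,0,0,0],[0,0,0,0,0]]]'

```text
time_s: 5.25
eef_pos: [0.5746, -0.3563, 0.3043]
ee_rot: [1.0, -0.003, 0.002, 0.003]
ft_force: [1.0, 0.5, -6.4]
width: 0.0123
grip_force: 99.6
```

step_arm --series '[[[0,28,0,0,0],[0,28,0,0,0],[0,-28,0,0,0],[0,-28,0,0,0],[0,28,0,0,0],[0,28,0,0,0],[0,-28,0,0,0],[0,-28,0,0,0],[0,28,0,0,0],[0,0,0,0,0]]]'

```text
time_s: 6.5
eef_pos: [0.5746, -0.3559, 0.3043]
ee_rot: [1.0, -0.002, 0.002, 0.003]
ft_force: [1.2, 1.9, -4.1]
width: 0.0123
grip_force: 100.8
```

step_arm --series '[[[0,28,0,0,0],[0,0,0,0,0],[0,-28,0,0,0],[0,0,0,0,0],[0,28,0,0,0],[0,0,0,0,0],[0,-28,0,0,0],[0,0,0,0,0],[0,0,0,0,0],[0,0,0,0,0]]]'

```text
time_s: 7.75
eef_pos: [0.574, -0.3497, 0.3037]
ee_rot: [1.0, -0.0, -0.0, -0.0]
ft_force: [-0.4, 0.4, -4.9]
width: 0.0126
grip_force: 100.7
```

Run:
```python
from loc import *
c=cam('scene');t=cam('top')
f=lambda i:cv2.resize(i,(400,400),interpolation=2)
cv2.imwrite('pics/s1.png',np.hstack([f(c['color'][180:320,260:420]),f(t['color'][120:250,265:395])]))
s=env.state();print(s['eef_pos'],s['width'],s['grip_force'],s['time_s'])
```

```text
[ 0.57387302 -0.3495572   0.30359108] 0.012386831104076302 100.73621034622192 7.85
```

View pics/s1.png

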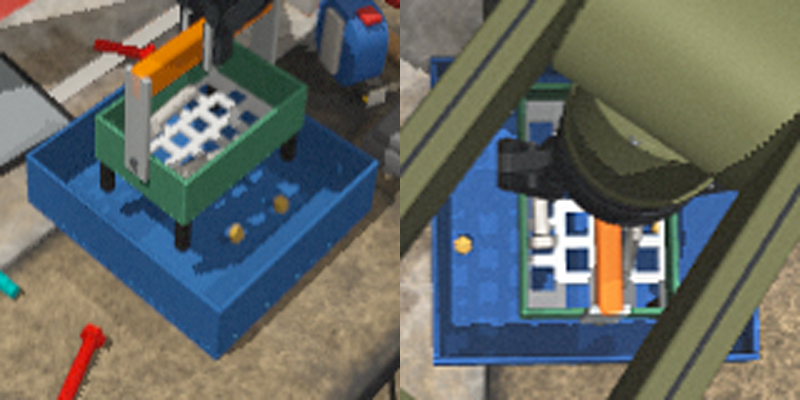

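The scene crop shows two nuts on the tray floor, at (235,232) and (280,203). The top crop shows one at the far left of the tray (463,243). I'll check by position that these are three different nuts.

Run:
```python
from loc import *
for n,x0,y0,w,h in(('scene',260,180,160,140),('top',265,120,130,130)):
    c=cam(n);hs=cv2.cvtColor(c['color'],cv2.COLOR_BGR2HSV).astype(int)[y0:y0+h,x0:x0+w]
    m=((hs[...,0]>14)&(hs[...,0]<30)&(hs[...,1]>110)&(hs[...,2]>90)).astype(np.uint8)
    k,_,st,ce=cv2.connectedComponentsWithStats(m)
    for i in range(1,k):
        if 3<=st[i,4]<60:
            uv=ce[i]+[x0,y0];print(n,uv.round(1),st[i,4],(ray(c,uv,.008)[0]*1000).round(),(ray(c,uv,.065)[0]*1000).round())
```

```text
scene [417.5 195.1] 26 [ 839. -358.    8.] [ 768. -395.   65.]
scene [405.7 214.3] 3 [ 761. -380.    8.] [ 697. -415.   65.]
scene [371.9 251.2] 21 [ 618. -401.    8.] [ 568. -434.   65.]
scene [354.  261.4] 21 [ 571. -394.    8.] [ 525. -428.   65.]
top [347.4 193.8] 5 [ 567. -394.    8.] [ 560. -387.   65.]
top [285.1 199.1] 22 [ 556. -272.    8.] [ 550. -271.   65.]
top [333.1 216. ] 48 [ 523. -365.    8.] [ 518. -360.   65.]
```

There are three distinct nuts on the tray floor: (618,−401), (571,−394) and (556,−272) mm. Next I raise the sieve and carry it to the mat.

step_arm --series '[[[0,0,-6,0,0],[0,0,-16,0,0],[0,0,-28,0,0],[0,0,-40,0,0],[0,0,-48,0,0],[0,-4,-52,0,0],[-3,-12,-52,0,0],[-8,-24,-52,0,0],[-15,-38,-52,0,0],[-22,-54,-52,0,0]]]'

```text
time_s: 9.2
eef_pos: [0.5512, -0.2947, 0.3554]
ee_rot: [1.0, 0.0, -0.0, -0.0]
ft_force: [-0.7, -0.1, -3.8]
width: 0.012
grip_force: 100.7
```

step_arm --series '[[[-7,-17,0,0,0],[-14,-35,0,0,0],[-21,-53,0,0,0],[-28,-71,0,0,0],[-35,-89,0,0,0],[-42,-107,0,0,0],[-48,-122,0,0,0],[-52,-132,0,0,0],[-54,-137,0,0,0],[-54,-137,0,0,0]]]'

```text
time_s: 10.45
eef_pos: [0.4981, -0.1589, 0.3558]
ee_rot: [1.0, 0.0, 0.0, 0.0]
ft_force: [-0.4, 0.6, -5.0]
width: 0.0124
grip_force: 100.7
```

Run:
```python
from loc import *
c=cam('scene');cv2.imwrite('pics/m.png',cv2.resize(c['color'][130:310,180:420],None,fx=3.3,fy=3.3,interpolation=2))
s=env.state();print(s['eef_pos'],s['width'],s['grip_force'],s['ft_force'],s['ee_rot'])
```

```text
[ 0.49826836 -0.15922946  0.35579106] 0.011989962860084144 100.73222994804382 [ 0.21436567 -0.01561519 -4.45375153] [9.99999927e-01 5.17295669e-05 2.65334538e-04 2.69958537e-04]
```

View pics/m.png

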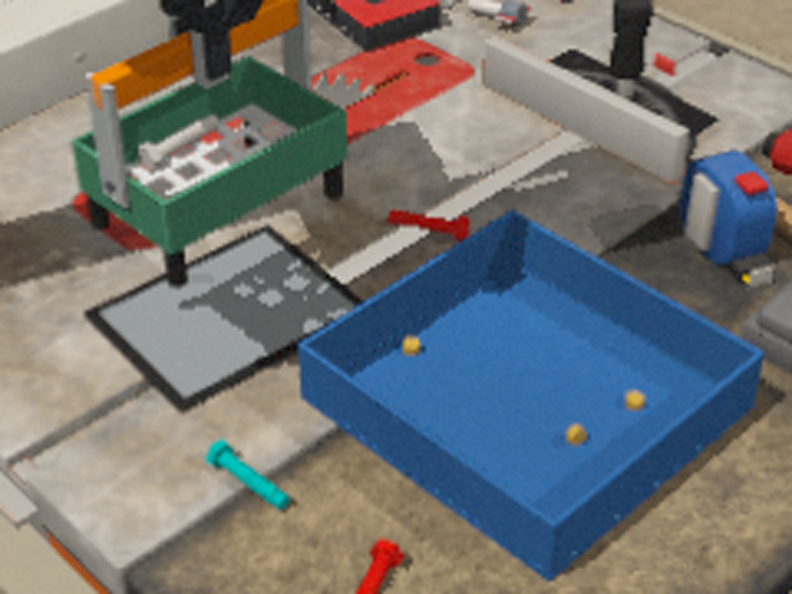

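All three nuts are in the tray at crop (411,345), (576,434), (634,399), and the sieve hangs over the mat. I'll cross-check the mat centre from this view.

Run:
```python
from loc import *
c=cam('scene')
p=np.array([(88,314),(268,228),(362,302),(184,410)])/3.3+[180,130]
q=ray(c,p,.003)*1000;print(q.round(),q.mean(0).round())
```

```text
[[ 431.  -99.    3.]
 [ 575. -111.    3.]
 [ 567. -216.    3.]
 [ 421. -214.    3.]] [ 499. -160.    3.]
```

step_arm --series '[[[0,0,4,0,0],[0,0,12,0,0],[0,0,22,0,0],[0,0,33,0,0],[0,0,44,0,0],[0,0,54,0,0],[0,0,62,0,0],[0,0,68,0,0],[0,0,71,0,0],[0,0,71,0,0]]]'

```text
time_s: 11.8
eef_pos: [0.498, -0.159, 0.2847]
ee_rot: [1.0, 0.0, -0.0, 0.0]
ft_force: [-0.3, 0.6, -4.3]
width: 0.0122
grip_force: 100.7
```

step_arm --series '[[[0,0,2,0,0],[0,0,4,0,0],[0,0,6,0,0],[0,0,8,0,0],[0,0,9,0,0],[0,0,10,0,0],[0,0,10.5,0,0],[0,0,11,0,0],[0,0,11,0,0],[0,0,11,0,0]]]'

```text
time_s: 13.05
eef_pos: [0.498, -0.1591, 0.2739]
ee_rot: [1.0, 0.0, 0.0, 0.0]
ft_force: [-0.2, -0.3, -1.4]
width: 0.0123
grip_force: 101.2
```

step_arm --series '[[[0,0,0.5,0,0],[0,0,0.7,0,0],[0,0,0.7,0,0],[0,0,0.7,0,0.2],[0,0,0.7,0,0.4],[0,0,0.7,0,0.7],[0,0,0.7,0,1],[0,0,0.7,0,1],[0,0,0.7,0,1],[0,0,0.7,0,1]]]'

```text
time_s: 14.3
eef_pos: [0.498, -0.159, 0.273]
ee_rot: [1.0, 0.0, 0.0, 0.0]
ft_force: [-0.6, 0.8, 0.6]
width: 0.0853
grip_force: 0.0
```

step_arm --series '[[[0,0,-5,0,1],[0,0,-15,0,1],[0,0,-30,0,1],[0,0,-50,0,1],[0,0,-75,0,1],[0,0,-100,0,1],[0,0,-120,0,1],[0,0,-130,0,1],[0,0,-130,0,1],[0,0,-130,0,1]]]'

```text
time_s: 15.55
eef_pos: [0.4976, -0.1589, 0.4024]
ee_rot: [1.0, -0.0, -0.001, -0.0]
ft_force: [0.4, -0.2, -0.4]
width: 0.0854
grip_force: 0.0
```

Run:
```python
from loc import *
c=cam('scene');cv2.imwrite('pics/e.png',cv2.resize(c['color'][130:310,180:420],None,fx=3.3,fy=3.3,interpolation=2))
s=env.state();print(s['eef_pos'],s['width'],s['ft_force'],s['time_s'])
```

```text
[ 0.49765238 -0.15890133  0.40214541] 0.08540842981055954 [ 0.46786699 -0.21614537 -0.81875638] 15.6
```

View pics/e.png

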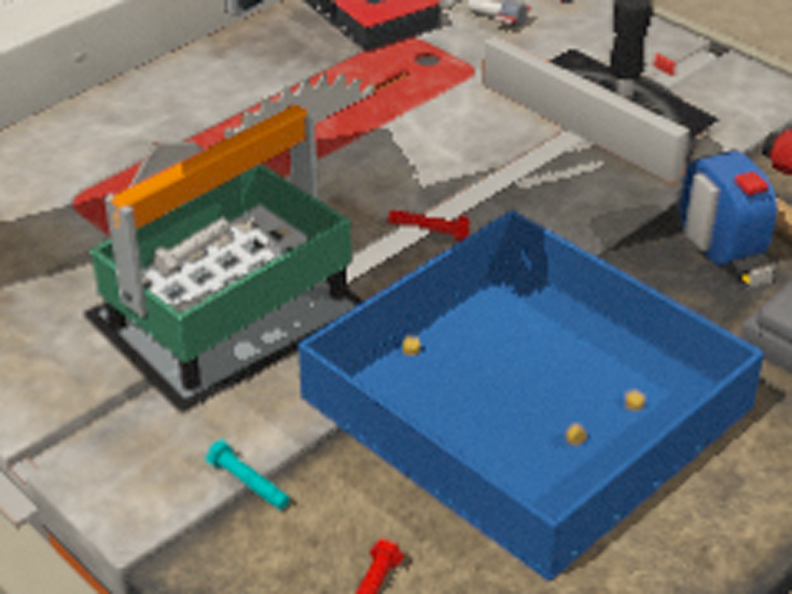

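The sieve stands upright and centred on the mat at crop (225,270), with the bolts in it. The three nuts are in the tray and the gripper is clear, so I'm handing in.

```bash
python3 -c "
from bench import env
print(env.close_job())"
```

```text
the job is handed in; nothing more can be done
None
```

I handed the job in at about 15.6 s; the final picture showed all three nuts in the tray and the sieve upright on the middle of the mat with the bolts still in it and the gripper clear, but no verdict came back from the judge.

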